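# Set the pantry tray with the lidded canisters

### The arm

A 6-joint arm with a two-finger parallel gripper is mounted at the origin on the work surface. World frame = base frame: x ahead of the robot, y to its left, z up, the work surface at z = 0. Lengths are in mm, angles in rad, forces in N, time in s.
With the tool pointing down it reaches from about 400 to 925 mm from the base axis. Payload 12.5 kg.
Tool frame: the origin (TCP) lies between the finger pads; the fingertips stand 11 mm ahead of it and the grasp point (between the pads) lies 8 mm behind it (env.tip_extent is the distance from the TCP to the fingertips, in mm); x points along the fingers, z is the direction in which the jaws open and shut, and the axes are right-handed (so a half turn about x gives the same grasp; the last joint's range is limited). The gripper opens to 95 mm and grips with 3 to 60 N. Pads are 20 mm wide; open, the fingers measure 119 mm over their backs; the gripper's body (75 mm by 180 mm) begins 59 mm behind the grasp point.
Start: joints at [-1.262, 0.491, 1.559, -0, 1.092, -0.106], TCP at [251.903, -572.006, 225.661] pointing down, gripper open.
Joint ranges: [-3.1, 3.1], [-0.84, 2.19], [0.05, 2.79], [-1.13, 4.28], [0.06, 2.93], [-2.69, 2.69]. Speed limits (rad/s): [2.22, 2.22, 2.79, 3.14, 3.14, 3.14].

### API

Orientations are given as [roll, pitch, yaw] about the fixed x, y, z axes, in that order (R = Rz(yaw) Ry(pitch) Rx(roll)).
In Python, from cell import status, imaging, env gives the robot as it stands. The module is installed in compiled form; this text tells all that it offers.
- The arm moves only by the tool apply_moves, never from a script. Its argument "increments" is a list of rows, each a list of 5 numbers: the closure, from 0 (fully open) to 1 (shut), then the shift along the tool's x, y, z in mm, then the turn about the tool's x in degrees. A call has 1 to 10 rows; each row shifts and turns the commanded pose from where the row before left it, along the tool's axes as they then stand; what a row does not reach is not made up. A row lasts 1/10 s, in which the tool goes at most 50 mm and 8.59 degrees, less where a joint would pass 70% of its speed; a pose out of reach is approached as far as the arm can. A call with a gripper value outside its range is refused whole. The fingers move at their own pace and stop on an object; the grip force is fixed at half the most. Time passes only in rows, so rows that do not move let the fingers close. It gives the time, the measured TCP pose, the force and the opening at its end, in the units of the state.
- status.state(): the state, without advancing time (a new reading comes with each control period).
- imaging.read_camera(name): name is "scene" or "side" or "wrist"; returns a dict with "pixels" (384x512x3 uint8, red, green, blue), "fovy" (degrees; the focal length in pixels is half the picture's height over the tangent of half this angle, whatever the lens; pixels are square), "cx", "cy" (the principal point, pixels), "R" (3x3) and "t" (3): a world point X has camera coordinates R X + t. Camera axes: x right, y down, z forward; pixel columns grow to the right and rows downward; lengths in mm; the calibration is good to about 2 mm. A picture is of the moment at which its call begins. There is no depth.
- env.job_done(): hands the job in, once; it reports no verdict.
The state is a dict: "t": time; "joints": joint angles; "qvel": joint speeds; "tau": joint torques, N m; "eef_pos": TCP position; "tcp_rot": TCP orientation; "ft_force": force on the tool from outside, world axes, zero at the start; "moment": the same for the moment, N m; "opening": opening from 0.0 (shut) to 1.0 (fully open).
Only numpy, scipy, OpenCV 4.12 (cv2) and the standard library are available. Lean on these libraries where they do the work, as an engineer would, in place of code of your own. Each camera call takes 0.05 s, during which the arm holds its last target. There are 200 camera calls.

### The job

Gather the three canisters that have a wooden lid onto the wooden tray, each standing upright inside the rim of the coaster of its own size: widest on the largest, middle on the medium, slimmest on the smallest. Set them down gently, without dropping or knocking any over, and leave the two open pots without lids and the plant standing where they are.

Things in the scene. Friction and masses are not known exactly. Their poses are not given: they have to be found in the camera images.
- tray: Rectangular light-wood serving tray on the counter, fixed, 130 x 360 mm, its long side along its own y axis; rim 20 mm high and 8 mm thick, floor 8 mm thick. Origin: centre of the underside, z up. It holds the three coasters side by side along its y axis, 112 mm between centres, in an order that changes.
- coaster_large: The largest of the three round dark-wood coasters with a raised rim, fixed in the tray: recess 82 mm across inside the rim, outer diameter 92 mm, 9 mm high over all, floor of the recess 5 mm above its origin. Origin: centre of the underside (on the tray floor, 8 mm above the counter), z up. Made for the large canister.
- coaster_medium: The middle-sized of the three round dark-wood coasters with a raised rim, fixed in the tray: recess 70 mm across inside the rim, outer diameter 80 mm, 9 mm high over all, floor of the recess 5 mm above its origin. Origin: centre of the underside (on the tray floor, 8 mm above the counter), z up. Made for the medium canister.
- coaster_small: The smallest of the three round dark-wood coasters with a raised rim, fixed in the tray: recess 58 mm across inside the rim, outer diameter 68 mm, 9 mm high over all, floor of the recess 5 mm above its origin. Origin: centre of the underside (on the tray floor, 8 mm above the counter), z up. Made for the small canister.
- canister_large: The widest of the three white ceramic canisters closed with a flat wooden lid that has a wooden knob: loose, upright, round, straight-sided, 64 mm across and 66 mm high to the top of the lid; the knob (16 mm across) stands 14 mm higher. The lid is fast and as wide as the body. 0.12 to 0.45 kg. Origin: centre of the underside, z up.
- canister_medium: The middle of the three white ceramic canisters closed with a flat wooden lid that has a wooden knob: loose, upright, round, straight-sided, 52 mm across and 74 mm high to the top of the lid; the knob (16 mm across) stands 14 mm higher. The lid is fast and as wide as the body. 0.12 to 0.45 kg. Origin: centre of the underside, z up.
- canister_small: The slimmest of the three white ceramic canisters closed with a flat wooden lid that has a wooden knob: loose, upright, round, straight-sided, 40 mm across and 82 mm high to the top of the lid; the knob (16 mm across) stands 14 mm higher. The lid is fast and as wide as the body. 0.12 to 0.45 kg. Origin: centre of the underside, z up.
- pot_large: White ceramic pot like the large canister but without lid and open at the top: 64 mm across, 66 mm high, wall 4 mm, loose. Does not belong on the tray: leave it standing where it is. Origin: centre of the underside, z up.
- pot_medium: White ceramic pot like the medium canister but without lid and open at the top: 52 mm across, 74 mm high, wall 4 mm, loose. Does not belong on the tray: leave it standing where it is. Origin: centre of the underside, z up.
- plant: Small green plant in a terracotta pot, loose, pot 76 mm across at the rim and 65 mm high, leaves to about 160 mm high and 90 mm out from the middle. Leave it. Origin: centre of the underside, z up. (At the far right, near x 0.60, y -0.52 m, up to 0.14 m high, is a fixed pile of books with a glass clamp jar: no part in the job.)

How it is judged:
By the outcome, as a careful person would: the job done as asked, in the order asked, and still so for the second after the job is handed in, with the robot touching nothing.
It also fails if it takes over 106 s, if anything falls off the work surface, if the arm or the gripper's body presses on something with over 40 N, if the wrist force passes 120 N, or if a joint passes its speed limit or range.

## Working session

There is one attempt and no reset: what is moved stays moved. The work goes in short steps, Python scripts to look and compute and a tool call to move; the robot and the scene stay as the last step left them, time stands still between calls to the robot, and variables do not carry over. Pictures are saved under pics/ and viewed, about 12 in all and at most 16, crops included, and the job is handed in when it is done.

Besides the shell and the picture viewer there is one more tool, called as name(argument=value, ...) on one line, values as JSON. apply_moves: Moves the arm, as the interface text tells. Its arguments: {"type":"object","properties":{"increments":{"type":"array"}},"required":["increments"]}

```bash
mkdir -p pics; cat > h.py <<'E'
import numpy as np, cv2
from cell import status, imaging, env
def cam(n,save=None):
    c=imaging.read_camera(n)
    if save: cv2.imwrite('pics/'+save,cv2.cvtColor(c['pixels'],cv2.COLOR_RGB2BGR))
    c['R']=np.array(c['R']);c['t']=np.array(c['t']);c['f']=192/np.tan(np.radians(c['fovy'])/2)
    return c
def ray(c,u,v,z):
    d=c['R'].T@np.array([(u-c['cx'])/c['f'],(v-c['cy'])/c['f'],1]);o=-c['R'].T@c['t']
    return o+d*(z-o[2])/d[2]
def proj(c,X):
    p=c['R']@np.array(X,float)+c['t'];return c['f']*p[:2]/p[2]+[c['cx'],c['cy']]
E
python3 - <<'E'
from h import *
for n in ['scene','side','wrist']:
    c=cam(n,n+'0.png'); print(n,c['fovy'],(-c['R'].T@c['t']).round(), c['R'][2].round(2),c['f'])
s=status.state();print({k:np.round(s[k],3) for k in s})
a,b,c=[cv2.imread(f'pics/{n}0.png') for n in ['scene','side','wrist']]
E
```

```text
scene 48.87122816320225 [1240. -298. 1029.] [-0.58  0.27 -0.77] 422.56328000117674
side 56.3631337983126 [182. 780. 615.] [ 0.32 -0.75 -0.57] 358.35527058595585
wrist 71.87332061658203 [ 328. -539.  383.] [-0.27 -0.12 -0.96] 264.8806170367925
{'t': np.float64(0.15), 'joints': array([-1.262,  0.491,  1.559,  0.   ,  1.092, -0.106]), 'qvel': array([-0.   , -0.   , -0.004,  0.001, -0.   , -0.   ]), 'tau': array([ 2.0000e-03, -6.1289e+01, -2.5828e+01,  6.9000e-02,  4.7000e-02,
       -0.0000e+00]), 'eef_pos': array([ 251.865, -571.818,  225.213]), 'tcp_rot': array([3.034, 1.57 , 1.879]), 'ft_force': array([ 0.008, -0.155, -0.388]), 'moment': array([-0.018, -0.005,  0.04 ]), 'opening': np.float64(0.998)}
```

View pics/scene0.png

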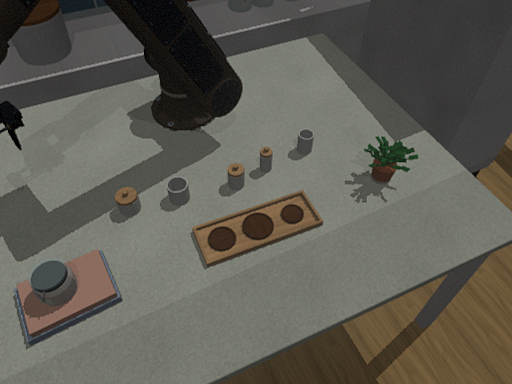

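View pics/side0.png

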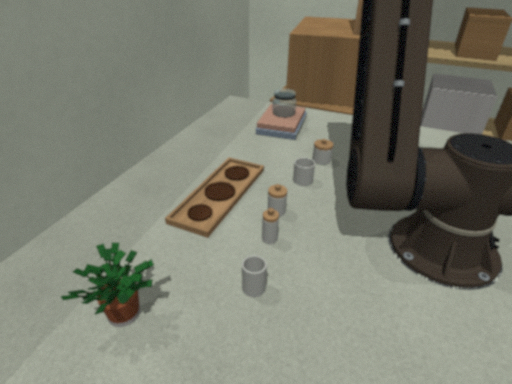

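View pics/wrist0.png

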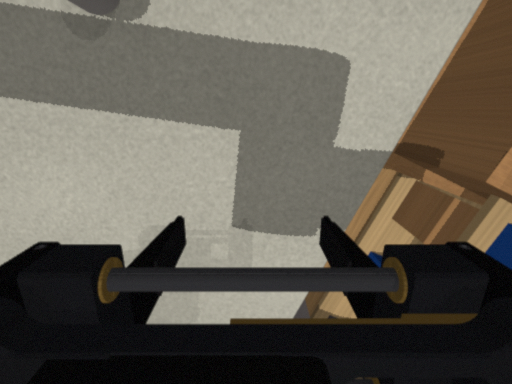

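The lidded canisters are in the scene view at about (127,200), (236,176) and (266,158). The open pots are at (178,190) and (305,141). The coasters are at (222,238), (258,226) and (292,214). The side view agrees.

```bash
cat > m.py <<'E'
from h import *
def blobs(img,mask,minA=15):
    n,l,s,ce=cv2.connectedComponentsWithStats(mask.astype(np.uint8))
    return [(s[i],ce[i],l==i) for i in range(1,n) if s[i][4]>=minA]
if __name__=='__main__':
  for n in ['scene','side']:
    c=cam(n);hsv=cv2.cvtColor(c['pixels'],cv2.COLOR_RGB2HSV)
    h,s,v=[hsv[...,i].astype(int) for i in range(3)]
    print(n)
    wood=(s>80)&(h<22)&(v>75)
    dark=((s>80)&(h<22)&(v<=75))
    roi=np.zeros_like(wood)
    if n=='scene': roi[120:270,100:330]=1
    else: roi[130:250,160:345]=1
    for nm,m in(('wood',wood&roi),('dark',dark&roi)):
        for st,ce,mk in blobs(c,m):
            x,y,w,hh,A=st
            ys,xs=np.where(mk)
            out=[]
            if nm=='dark' and A>100:
                cnt=max(cv2.findContours(mk.astype(np.uint8),0,1)[0],key=len)
                e=cv2.fitEllipse(cnt); out=[ray(c,*e[0],15).round(),np.round(e[1],1)]
            elif A<400: 
                u=x+(w-1)/2; vv=(ys[xs==x].mean()+ys[xs==x+w-1].mean())/2
                for H in(64,72,80):
                    p=ray(c,u,vv,H); mm=w*(c['R'][2]@p+c['t'][2])/c['f']
                    out.append((p.round()[:2],round(mm)))
            print(nm,st,ce.round(),out)
E
python3 m.py
```

```text
scene
wood [260 147  12   9  76] [266. 151.] [(array([392., 148.]), 38), (array([399., 144.]), 38), (array([406., 140.]), 38)]
wood [228 163  16  13 152] [236. 169.] [(array([422.,  30.]), 49), (array([428.,  27.]), 49), (array([435.,  25.]), 49)]
wood [115 187  22  17 279] [126. 195.] [(array([ 382., -303.]), 64), (array([ 389., -303.]), 64), (array([ 396., -303.]), 63)]
wood [ 192  190  131   74 2773] [256. 226.] []
wood [100 256   6  14  43] [102. 264.] [(array([ 587., -414.]), 15), (array([ 592., -413.]), 15), (array([ 598., -412.]), 15)]
dark [122 193   6   5  16] [125. 195.] [(array([ 380., -305.]), 18), (array([ 387., -305.]), 17), (array([ 394., -305.]), 17)]
dark [259 193  60  27 125] [291. 203.] [array([554., 192.,  15.]), array([18.3, 26.1])]
dark [116 199  20   7  25] [126. 203.] [(array([ 400., -308.]), 58), (array([ 407., -308.]), 57), (array([ 414., -307.]), 57)]
dark [280 205  24  19 343] [291. 214.] [array([614., 127.,  15.]), array([18.3, 22.1])]
dark [196 208  62  22 111] [227. 219.] [array([550., -59.,  15.]), array([ 1.8, 61.9])]
dark [241 213  33  27 678] [257. 
[... 217 characters left out ...]
([23.5, 27.5])]
side
wood [315 140  18  10 147] [323. 144.] [(array([ 380., -299.]), 60), (array([ 377., -284.]), 59), (array([ 374., -268.]), 58)]
wood [ 166  158   97   79 2601] [213. 199.] []
wood [269 185  18  13 183] [277. 191.] [(array([428.,  19.]), 49), (array([424.,  30.]), 48), (array([420.,  41.]), 47)]
wood [263 208  16  14 159] [271. 215.] [(array([408., 125.]), 39), (array([404., 134.]), 39), (array([401., 144.]), 38)]
dark [226 167  22  13 238] [236. 173.] [array([601., -89.,  15.]), array([12.3, 22. ])]
dark [206 183  28  18 402] [219. 191.] [array([604.,  23.,  15.]), array([16.7, 28.3])]
dark [188 205  23  16 253] [199. 212.] [array([608., 134.,  15.]), array([14.3, 22.2])]
```

```bash
cat >> h.py <<'E'
from scipy.spatial.transform import Rotation as Ro
def go(x,y,z,s=None):
    s=s or status.state(); R=Ro.from_euler('xyz',s['tcp_rot']).as_matrix()
    print('at',np.round(s['eef_pos'],1),'toolZ',R[:,2].round(3),'toolY',R[:,1].round(3),'shift',(R.T@(np.array([x,y,z])-s['eef_pos'])).round(1),'J',np.round(s['joints'],2),'F',np.round(s['ft_force'],1))
E
python3 - <<'E'
from h import *
go(381,-303,200)
c=cam('wrist');s=status.state()
print('cam axes world',c['R'].round(2),(-c['R'].T@c['t']-s['eef_pos']).round())
E
```

```text
at [ 251.9 -571.9  225.4] toolZ [ 0.403 -0.915 -0.   ] toolY [0.915 0.403 0.   ] shift [  25.5  226.6 -194.1] J [-1.26  0.49  1.56 -0.    1.09 -0.11] F [-0.1  0.   0.4]
cam axes world [[ 0.4  -0.91 -0.  ]
 [-0.88 -0.39  0.29]
 [-0.27 -0.12 -0.96]] [ 76.  33. 158.]
```

apply_moves(increments=[[0, 0, 0, 0, 7.9], [0, 0, 0, 0, 7.9], [0, 0, 0, 0, 7.9], [0, 0, 25, -45, 0], [0, 0, 25, -45, 0], [0, 0, 25, -45, 0], [0, 0, 25, -45, 0], [0, 0, 20, -45, 0], [0, 0, 9, -44, 0], [0, 0, 0, 0, 0]])

```text
t: 1.3
eef_pos: [378.2, -303.7, 225.8]
tcp_rot: [-2.787, 1.57, 1.93]
ft_force: [-0.9, 0.2, -0.3]
opening: 1.003
```

```bash
python3 - <<'E'
from h import *
go(381,-303,225)
c=cam('wrist','w1.png')
print(proj(c,[381,-303,66]),proj(c,[381,-303,0]))
E
```

```text
at [ 378.2 -303.7  225.8] toolZ [ 0.005 -1.    -0.001] toolY [ 1.     0.005 -0.   ] shift [ 0.8  2.8 -0.7] J [-0.81  0.29  1.89  0.    0.96  0.75] F [-0.9  0.2 -0.3]
[251.55563951 176.05477267] [251.73546709 165.05529489]
```

View pics/w1.png

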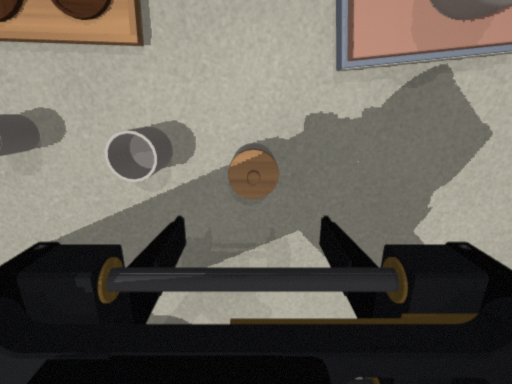

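Picture 4: the large lid is round, centred at about (253,174) and 50 px wide. I predicted (252,176), so the estimate holds. Next I refine it with a mask.

```bash
cat > lid.py <<'E'
from h import *
def lid(guess,H,D,save=None):
    c=cam('wrist',save);hsv=cv2.cvtColor(c['pixels'],cv2.COLOR_RGB2HSV)
    m=((hsv[...,1]>70)&(hsv[...,0]<22)).astype(np.uint8)
    u,v=proj(c,[*guess,H])
    roi=np.zeros_like(m);cv2.circle(roi,(int(u),int(v)),int(D*1.0*c['f']/300),1,-1);m&=roi
    m=cv2.morphologyEx(m,cv2.MORPH_OPEN,np.ones((3,3)))
    cs=cv2.findContours(m,cv2.RETR_EXTERNAL,cv2.CHAIN_APPROX_NONE)[0]
    k=cv2.convexHull(max(cs,key=cv2.contourArea));(e,ax,_)=cv2.fitEllipse(k)
    p=ray(c,*e,H);mm=np.array(ax)*(c['R'][2]@p+c['t'][2])/c['f']
    print('px',np.round(e,1),'ctr',p.round(1),'diam',mm.round(1));return p
E
python3 - <<'E'
from lid import *
lid((381,-303),66,64)
E
```

```text
px [251.1 173.6] ctr [ 384.2 -304.9   66. ] diam [62.2 62.5]
```

apply_moves(increments=[[0, 30, 6, 0, 0], [0, 40, 0, 0, 0], [0, 40, 0, 0, 0], [0, 40, 0, 0, 0], [0, 25, 0, 0, 0], [0, 13, 0, 0, 0], [1, 0, 0, 0, 0], [1, 0, 0, 0, 0], [1, 0, 0, 0, 0], [1, 0, 0, 0, 0]])

```text
t: 2.4
eef_pos: [383.9, -308.4, 38.5]
tcp_rot: [0.794, 1.57, -0.776]
ft_force: [-0.3, 2.3, 1.6]
opening: 0.718
```

apply_moves(increments=[[1, 0, 0, 0, 0], [1, 0, 0, 0, 0], [1, 0, 0, 0, 0]])

```text
t: 2.7
eef_pos: [383.7, -308.0, 38.4]
tcp_rot: [0.679, 1.57, -0.891]
ft_force: [-1.4, 1.9, 7.9]
opening: 0.668
```

apply_moves(increments=[[1, -8, 0, 0, 0], [1, -20, 0, 0, 0], [1, -25, 0, 0, 0], [1, -25, 0, 0, 0], [1, -25, 0, 0, 0], [1, -22, 0, 0, 0], [1, -10, 0, 0, 0], [1, 0, 0, 0, 0]])

```text
t: 3.5
eef_pos: [384.0, -308.3, 173.8]
tcp_rot: [0.727, 1.568, -0.843]
ft_force: [0.4, 0.4, -3.9]
opening: 0.672
```

```bash
python3 - <<'E'
from h import *
go(520,17,173)
c=cam('wrist','w2.png')
print('tip proj',proj(c,status.state()['eef_pos']))
E
```

```text
at [ 384.  -308.3  173.8] toolZ [ 0.001 -1.     0.002] toolY [1.    0.001 0.002] shift [   0.4  136.4 -325.1] J [-0.81  0.37  1.94 -0.    0.83  0.76] F [ 0.4  0.4 -3.9]
tip proj [251.23911714 239.12149718]
```

View pics/w2.png

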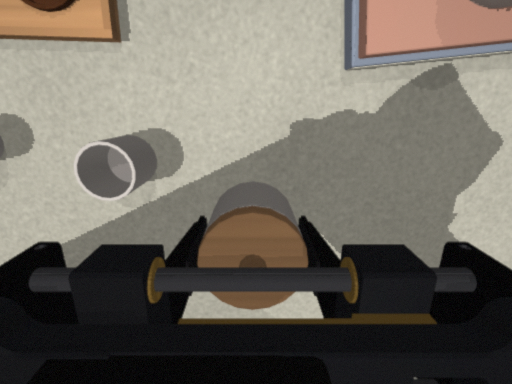

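Picture 5: the large canister is held centrally, with the lid around (253,258). The weight reads about 4 N. I carry it toward the tray and look at the coasters.

apply_moves(increments=[[1, 0, 4, -10, 0], [1, 0, 8, -20, 0], [1, 0, 14, -35, 0], [1, 0, 16, -40, 0], [1, 0, 16, -40, 0], [1, 0, 16, -40, 0], [1, 0, 16, -40, 0], [1, 0, 16, -40, 0], [1, 0, 14, -35, 0], [1, 0, 11, -25, 0]])

```text
t: 4.55
eef_pos: [514.2, 20.1, 171.3]
tcp_rot: [-1.737, 1.569, 2.978]
ft_force: [0.0, -0.1, -4.0]
opening: 0.669
```

apply_moves(increments=[[1, 0, 0, 0, 0], [1, 0, 0, 0, 0]])

```text
t: 4.75
eef_pos: [513.7, 18.0, 171.5]
tcp_rot: [-1.576, 1.568, 3.139]
ft_force: [0.1, -0.7, -4.1]
opening: 0.669
```

```bash
cat > coast.py <<'E'
from h import *
def coast(save=None,vmax=230,exp=((608,-92),(610,18),(612,130))):
    c=cam('wrist',save);g=c['pixels'].max(2)
    hsv=cv2.cvtColor(c['pixels'],cv2.COLOR_RGB2HSV)
    m=((g<85)&(hsv[...,1]>60)).astype(np.uint8);m[vmax:]=0
    m=cv2.morphologyEx(m,cv2.MORPH_OPEN,np.ones((5,5)))
    for k in cv2.findContours(m,cv2.RETR_EXTERNAL,cv2.CHAIN_APPROX_NONE)[0]:
        if cv2.contourArea(k)<400: continue
        k=cv2.convexHull(k);e,ax,_=cv2.fitEllipse(k);x,y,w,h=cv2.boundingRect(k)
        p=ray(c,*e,16);d=(c['R'][2]@p+c['t'][2])/c['f']
        print('px',np.round(e,1),'bbox',(x,y,w,h),'ctr',p.round(1),'diam',(np.array(ax)*d).round(1))
    print([proj(c,[*q,16]).round() for q in exp])
if __name__=='__main__': 
    coast('w3.png');go(610,17,110)
E
python3 coast.py
```

```text
px [355.8 111. ] bbox (325, 95, 63, 41) ctr [593.9 -99.5  16. ] diam [50.4 74.9]
[array([351.,  98.]), array([252.,  96.]), array([152.,  93.])]
at [513.6  17.3 171.7] toolZ [ 0.002 -1.     0.   ] toolY [ 1.     0.002 -0.002] shift [61.5 96.5  0.5] J [-0.09  0.4   1.89 -0.    0.85  1.47] F [-0.5  0.1 -4.2]
```

View pics/w3.png

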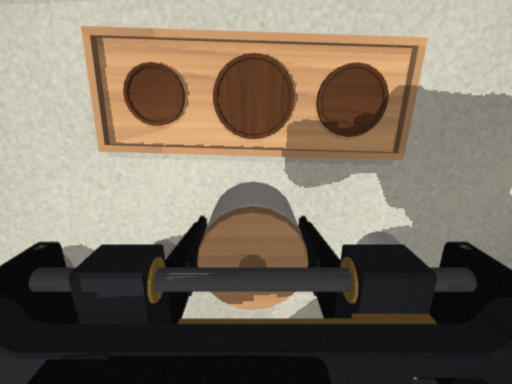

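Picture 6: the tray is seen squarely. The coasters are small at (155,94), large at (254,96) and medium at (352,99). I fit them more precisely with Hough circles.

```bash
python3 - <<'E'
from h import *
c=cam('wrist')
s=status.state()
g=cv2.GaussianBlur(cv2.cvtColor(c['pixels'],cv2.COLOR_RGB2GRAY),(5,5),0)[:165]
for u0,r0 in((155,32),(254,41),(352,36)):
    sub=np.ascontiguousarray(g[40:150,u0-55:u0+55])
    h=cv2.HoughCircles(sub,cv2.HOUGH_GRADIENT_ALT,1,1,param1=80,param2=0.6,minRadius=r0-9,maxRadius=r0+6)
    if h is None: print('none');continue
    for x,y,r in h.reshape(-1,3)[:3]:
        p=ray(c,x+u0-55,y+40,16);d=(c['R'][2]@p+c['t'][2])/c['f'];print(u0,(x+u0-55,y+40,r),p.round(1),'D',round(2*r*d,1))
# held lid centre
p1=ray(c,253,207,s['eef_pos'][2]+28);p2=ray(c,253,308,s['eef_pos'][2]+28);print(((p1+p2)/2).round(1),p1-p2)
go(610,17,110)
# tray corners
print([ray(c,*q,20).round(1) for q in((83,29),(426,39),(405,160),(100,152))])
E
```

```text
155 (np.float32(156.0), np.float32(96.0), np.float32(29.696564)) [609.3 124.9  16. ] D 66.4
155 (np.float32(150.0), np.float32(89.0), np.float32(31.330004)) [616.6 130.8  16. ] D 69.6
155 (np.float32(156.0), np.float32(82.0), np.float32(31.593248)) [623.8 123.4  16. ] D 69.7
254 (np.float32(254.0), np.float32(97.0), np.float32(39.3317)) [608.5  15.3  16. ] D 88.1
254 (np.float32(243.0), np.float32(86.0), np.float32(40.404144)) [620.   27.5  16. ] D 89.4
254 (np.float32(242.0), np.float32(102.0), np.float32(40.806973)) [603.1  28.8  16. ] D 91.9
352 (np.float32(348.0), np.float32(99.0), np.float32(35.14389)) [606.6 -90.2  16. ] D 78.9
352 (np.float32(354.0), np.float32(103.0), np.float32(35.55981)) [602.4 -97.4  16. ] D 80.1
352 (np.float32(348.0), np.float32(87.0), np.float32(35.34288)) [619.2 -88.8  16. ] D 78.3
[515.4  16.5 199.9] [64.14559432  0.22194797  0.        ]
at [513.7  16.8 171.9] toolZ [ 0.001 -1.     0.   ] toolY [ 1.     0.001 -0.002] shift [61.8 96.4 -0.1] J [-0.1   0.4   1.89 -0.    0.85  1.47] F [ 0.4 -0.1 -2.3]
[array([674.2, 192.1,  20. ]), array([ 666. , -163.6,   20. ]), array([ 538.3, -163.7,   20. ]), array([546.9, 195.7,  20. ])]
```

apply_moves(increments=[[1, 0, 12, 0, 0], [1, 0, 25, 0, 0], [1, 0, 27, 0, 0], [1, 0, 20, 1, 0], [1, 10, 10, 0, 0], [1, 25, 0, 0, 0], [1, 25, 0, 0, 0], [1, 25, 0, 0, 0], [1, 15, 0, 0, 0], [1, 8, 0, 0, 0]])

```text
t: 5.85
eef_pos: [607.5, 15.8, 62.5]
tcp_rot: [-1.616, 1.568, 3.096]
ft_force: [0.1, 0.1, -2.8]
opening: 0.673
```

apply_moves(increments=[[1, 4, 0, 0, 0], [1, 2, 0, 0, 0], [1, 0, 0, 0, 0]])

```text
t: 6.15
eef_pos: [608.6, 16.1, 59.0]
tcp_rot: [1.366, 1.57, -0.204]
ft_force: [0.2, 0.2, -4.0]
opening: 0.67
```

```bash
python3 - <<'E'
from h import *
go(607.5,15.5,51.4)
E
```

```text
at [608.6  16.1  59. ] toolZ [ 0.001 -1.     0.   ] toolY [1.    0.001 0.001] shift [ 7.6 -1.1  0.6] J [-0.08  0.67  1.75 -0.    0.72  1.49] F [ 0.2  0.2 -4. ]
```

apply_moves(increments=[[1, 3, -1, 0, 0], [1, 2, 0, 0, 0], [1, 1, 0, 0, 0], [1, 0, 0, 0, 0], [1, 0, 0, 0, 0]])

```text
t: 6.65
eef_pos: [607.4, 16.2, 52.7]
tcp_rot: [0.756, 1.571, -0.814]
ft_force: [0.2, -0.4, -3.5]
opening: 0.668
```

apply_moves(increments=[[1, 1, 0, 0, 0], [1, 0, 0, 0, 0], [1, 0, 0, 0, 0]])

```text
t: 6.95
eef_pos: [607.3, 16.2, 51.6]
tcp_rot: [-0.495, 1.571, -2.065]
ft_force: [-0.5, 0.1, -4.2]
opening: 0.673
```

apply_moves(increments=[[1, 0.7, 0, 0, 0], [1, 0, 0, 0, 0], [1, 0, 0, 0, 0]])

```text
t: 7.25
eef_pos: [607.4, 16.2, 51.4]
tcp_rot: [1.347, 1.57, -0.223]
ft_force: [-2.5, 0.1, 6.0]
opening: 0.669
```

apply_moves(increments=[[1, 0.7, 0, 0, 0], [1, 0, 0, 0, 0], [1, 0, 0, 0, 0]])

```text
t: 7.55
eef_pos: [607.4, 16.2, 51.4]
tcp_rot: [1.35, 1.57, -0.219]
ft_force: [-5.1, -0.9, 13.3]
opening: 0.671
```

It touched down at TCP z 51.4, as predicted. I take off the preload, release and lift.

apply_moves(increments=[[1, -1, 0, 0, 0], [0.2, 0, 0, 0, 0], [0, 0, 0, 0, 0], [0, 0, 0, 0, 0], [0, 0, 0, 0, 0], [0, 0, 0, 0, 0], [0, -8, 0, 0, 0], [0, -25, 0, 0, 0], [0, -40, 0, 0, 0], [0, -45, 0, 0, 0]])

```text
t: 8.55
eef_pos: [606.8, 16.3, 170.3]
tcp_rot: [-1.595, 1.569, 3.118]
ft_force: [0.7, -0.1, -0.5]
opening: 1.002
```

apply_moves(increments=[[0, -40, -15, 0, 0], [0, -16, -30, 0, 0], [0, 0, -40, 0, 0], [0, 0, -40, 0, 0], [0, 0, -40, 0, 0], [0, 0, -15, 0, 0], [0, 0, 0, 0, 0]])

```text
t: 9.25
eef_pos: [425.8, 16.2, 226.2]
tcp_rot: [1.367, 1.57, -0.203]
ft_force: [-0.2, -0.3, -0.2]
opening: 1.002
```

```bash
python3 - <<'E'
from lid import *
lid((426,28),74,52,'w4.png');go(426,28,225)
E
```

```text
px [244.  177.8] ctr [428.5  25.8  74. ] diam [50.3 50.8]
at [427.4  16.  226.2] toolZ [ 0.001 -1.     0.   ] toolY [1.    0.001 0.002] shift [  1.2  -1.4 -12. ] J [-0.12  0.21  2.01 -0.    0.92  1.45] F [0.8 0.2 0.4]
```

View pics/w4.png

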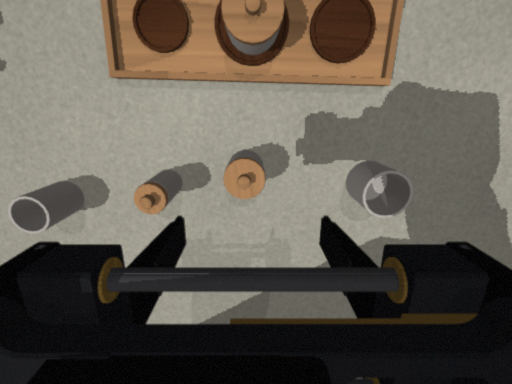

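Picture 7: the large canister stands upright inside its coaster, seen at (253,20). The medium lid is at (244,178) and the small lid at (150,199). Next is the medium canister.

apply_moves(increments=[[0, 25, 1, -10, 0], [0, 40, 0, 0, 0], [0, 40, 0, 0, 0], [0, 40, 0, 0, 0], [0, 25, 0, 0, 0], [0, 12, 0, 0, 0], [0, 0, 0, 0, 0], [1, 0, 0, 0, 0], [1, 0, 0, 0, 0], [1, 0, 0, 0, 0]])

```text
t: 10.3
eef_pos: [429.0, 26.0, 44.0]
tcp_rot: [1.433, 1.569, -0.136]
ft_force: [-0.3, -0.1, 0.9]
opening: 0.804
```

apply_moves(increments=[[1, 0, 0, 0, 0], [1, 0, 0, 0, 0], [1, 0, 0, 0, 0], [1, 0, 0, 0, 0], [1, 0, 0, 0, 0]])

```text
t: 10.8
eef_pos: [428.5, 26.0, 43.4]
tcp_rot: [1.31, 1.57, -0.259]
ft_force: [0.1, 0.2, 5.7]
opening: 0.542
```

apply_moves(increments=[[1, -8, 0, 0, 0], [1, -20, 0, 0, 0], [1, -25, 0, 0, 0], [1, -25, 0, 0, 0], [1, -25, 0, 0, 0], [1, -25, 10, 10, 0], [1, -9, 18, 24, 0], [1, 0, 23, 30, 0], [1, 0, 23, 30, 0], [1, 0, 12, 24, 0]])

```text
t: 11.8
eef_pos: [515.6, -93.5, 180.7]
tcp_rot: [1.093, 1.57, -0.477]
ft_force: [-0.2, 0.4, -2.3]
opening: 0.543
```

apply_moves(increments=[[1, 0, 0, 0, 0], [1, 0, 0, 0, 0], [1, 0, 0, 0, 0]])

```text
t: 12.1
eef_pos: [513.8, -91.1, 180.3]
tcp_rot: [-1.89, 1.57, 2.824]
ft_force: [-0.7, 0.3, -1.9]
opening: 0.541
```

```bash
python3 - <<'E'
from h import *
c=cam('wrist','w5.png');go(606.5,-96,57)
print(proj(c,[606.5,-96,17]))
E
```

```text
at [513.9 -91.  180.4] toolZ [ 0.002 -1.    -0.   ] toolY [ 1.     0.002 -0.   ] shift [123.3  92.7   5.2] J [-0.3   0.4   1.86 -0.    0.88  1.27] F [-0.2  0.5 -2.5]
[256.48620151  99.36375167]
```

View pics/w5.png

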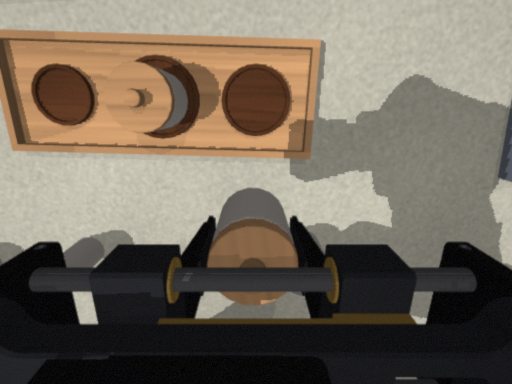

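Picture 8: the medium coaster's outer rim spans 222–291 by 64–136. Its centre is therefore about (256.5,100), which matches the predicted (256.5,99.4). The canister is held straight.

apply_moves(increments=[[1, 0, 12, 1, 0], [1, 0, 25, 2, 0], [1, 0, 27, 2, 0], [1, 0, 20, 0, 0], [1, 10, 8, 0, 0], [1, 25, 0, 0, 0], [1, 25, 0, 0, 0], [1, 25, 0, 0, 0], [1, 17, 0, 0, 0], [1, 10, 0, 0, 0]])

```text
t: 13.15
eef_pos: [605.6, -96.2, 66.2]
tcp_rot: [-1.803, 1.568, 2.911]
ft_force: [0.0, 0.4, -0.9]
opening: 0.54
```

apply_moves(increments=[[1, 5, 0, 0, 0], [1, 3, 0, 0, 0], [1, 1.5, 0, 0, 0], [1, 0, 0, 0, 0], [1, 0, 0, 0, 0]])

```text
t: 13.65
eef_pos: [606.7, -96.8, 59.3]
tcp_rot: [1.216, 1.57, -0.354]
ft_force: [0.5, 0.2, -1.8]
opening: 0.544
```

```bash
python3 - <<'E'
from h import *
go(606,-96,56.5)
E
```

```text
at [606.7 -96.8  59.3] toolZ [ 0.001 -1.     0.   ] toolY [1.    0.001 0.001] shift [ 2.8 -0.7 -0.8] J [-0.27  0.68  1.73 -0.    0.73  1.3 ] F [ 0.5  0.2 -1.8]
```

apply_moves(increments=[[1, 1.5, 0, -0.5, 0], [1, 0.5, 0, 0, 0], [1, 0, 0, 0, 0], [1, 0, 0, 0, 0]])

```text
t: 14.05
eef_pos: [606.5, -96.3, 56.7]
tcp_rot: [0.424, 1.571, -1.145]
ft_force: [0.3, 0.2, -2.0]
opening: 0.541
```

apply_moves(increments=[[1, 0.7, 0, 0, 0], [1, 0, 0, 0, 0], [1, 0, 0, 0, 0]])

```text
t: 14.35
eef_pos: [606.6, -96.3, 56.4]
tcp_rot: [1.168, 1.57, -0.401]
ft_force: [-1.6, 0.9, 5.2]
opening: 0.542
```

apply_moves(increments=[[1, 0.7, 0, 0, 0], [1, 0, 0, 0, 0], [1, 0, 0, 0, 0]])

```text
t: 14.65
eef_pos: [606.7, -96.3, 56.4]
tcp_rot: [1.235, 1.57, -0.335]
ft_force: [-3.2, 2.2, 12.8]
opening: 0.544
```

apply_moves(increments=[[1, -1, 0, 0, 0], [0.2, 0, 0, 0, 0], [0, 0, 0, 0, 0], [0, 0, 0, 0, 0], [0, 0, 0, 0, 0], [0, 0, 0, 0, 0], [0, -8, 0, 0, 0], [0, -25, 0, 0, 0], [0, -40, 0, 0, 0], [0, -45, 0, 0, 0]])

```text
t: 15.65
eef_pos: [606.0, -96.1, 175.4]
tcp_rot: [-1.797, 1.569, 2.917]
ft_force: [-0.1, -0.2, 0.6]
opening: 1.0
```

apply_moves(increments=[[0, -40, -10, -10, 0], [0, -10, -30, -34, 0], [0, 0, -32, -38, 0], [0, 0, -32, -38, 0], [0, 0, -32, -38, 0], [0, 0, -32, -38, 0], [0, 0, -32, -38, 0], [0, 0, 0, 0, 0], [0, 0, 0, 0, 0]])

```text
t: 16.55
eef_pos: [406.0, 138.2, 225.1]
tcp_rot: [1.598, 1.569, 0.031]
ft_force: [0.2, -0.2, -0.4]
opening: 1.003
```

```bash
python3 - <<'E'
from lid import *
p=lid((404,141),82,40,'w6.png');go(p[0],p[1],50)
E
```

```text
px [249.9 182.7] ctr [405.3 140.7  82. ] diam [38.8 38.9]
at [406.7 137.5 224.9] toolZ [ 0.002 -1.     0.   ] toolY [1.    0.002 0.001] shift [174.9  -1.7  -3.2] J [ 0.17  0.21  2.01 -0.    0.91  1.74] F [ 0.9 -0.2 -0.3]
```

View pics/w6.png

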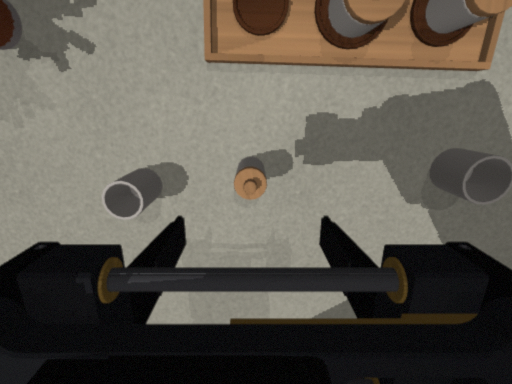

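Picture 9: the small lid is at (250,183), 39 mm across. Both canisters already placed stand in their coasters, and the open pots haven't moved. I grasp the small one.

apply_moves(increments=[[0, 25, -1, -3, 0], [0, 40, 0, 0, 0], [0, 40, 0, 0, 0], [0, 35, 0, 0, 0], [0, 23, 0, 0, 0], [0, 12, 0, 0, 0], [0, 0, 0, 0, 0], [1, 0, 0, 0, 0], [1, 0, 0, 0, 0], [1, 0, 0, 0, 0]])

```text
t: 17.6
eef_pos: [405.8, 140.4, 50.0]
tcp_rot: [1.688, 1.569, 0.118]
ft_force: [0.1, 0.2, 0.2]
opening: 0.805
```

apply_moves(increments=[[1, 0, 0, 0, 0], [1, 0, 0, 0, 0], [1, 0, 0, 0, 0], [1, 0, 0, 0, 0], [1, 0, 0, 0, 0], [1, 0, 0, 0, 0], [1, 0, 0, 0, 0]])

```text
t: 18.3
eef_pos: [405.2, 140.5, 49.3]
tcp_rot: [0.177, 1.571, -1.392]
ft_force: [-0.6, 0.6, 1.4]
opening: 0.418
```

apply_moves(increments=[[1, -8, 0, 0, 0], [1, -20, 0, 0, 0], [1, -25, 0, 0, 0], [1, -25, 0, 0, 0], [1, -25, 10, 1, 0], [1, -22, 24, 3, 0], [1, -8, 27, 4, 0], [1, 0, 27, 3, 0], [1, 0, 21, 2, 0], [1, 0, 0, 0, 0]])

```text
t: 19.3
eef_pos: [516.0, 127.2, 182.5]
tcp_rot: [1.528, 1.57, -0.042]
ft_force: [-0.9, -0.1, -1.4]
opening: 0.418
```

apply_moves(increments=[[1, 0, 0, 0, 0], [1, 0, 0, 0, 0]])

```text
t: 19.5
eef_pos: [513.2, 127.7, 182.3]
tcp_rot: [-1.363, 1.57, -2.933]
ft_force: [0.0, 0.3, -2.5]
opening: 0.417
```

```bash
python3 - <<'E'
from h import *
c=cam('wrist','w7.png');go(611,127,62.5)
print(proj(c,[611,127,17]))
E
```

```text
at [513.3 127.7 182.4] toolZ [ 0.001 -1.     0.   ] toolY [ 1.     0.001 -0.001] shift [119.9  97.8   0.9] J [ 0.12  0.41  1.84 -0.    0.89  1.69] F [ 0.2 -0.9 -1.9]
[252.75839702  94.76080275]
```

View pics/w7.png

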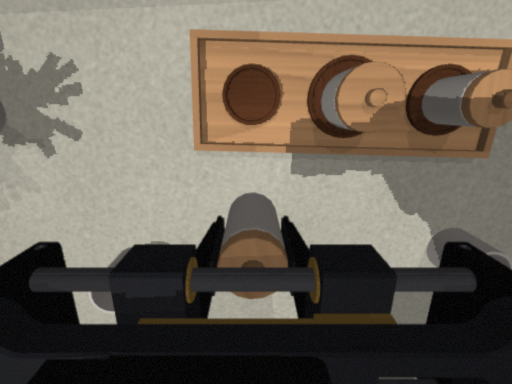

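Picture 10: the small coaster is at about (253,95), against a predicted (253,95). I set the small canister down.

apply_moves(increments=[[1, 0, 12, 0, 0], [1, 0, 25, 1, 0], [1, 0, 27, 0, 0], [1, 0, 22, 0, 0], [1, 10, 11, 0, 0], [1, 25, 0, 0, 0], [1, 25, 0, 0, 0], [1, 25, 0, 0, 0], [1, 15, 0, 0, 0], [1, 10, 0, 0, 0]])

```text
t: 20.55
eef_pos: [610.7, 126.8, 70.8]
tcp_rot: [-1.427, 1.569, -2.996]
ft_force: [0.2, -0.1, -0.8]
opening: 0.417
```

apply_moves(increments=[[1, 4, 0, 0, 0], [1, 2, 0, 0, 0], [1, 1, 0, 0, 0], [1, 0, 0, 0, 0], [1, 0, 0, 0, 0], [1, 0, 0, 0, 0]])

```text
t: 21.15
eef_pos: [611.4, 126.8, 65.7]
tcp_rot: [1.56, 1.57, -0.01]
ft_force: [-0.7, 0.6, -1.2]
opening: 0.415
```

```bash
python3 - <<'E'
from h import *
go(611,127,62.3)
E
```

```text
at [611.4 126.8  65.7] toolZ [ 0.001 -1.     0.   ] toolY [1.    0.001 0.001] shift [ 3.4 -0.4 -0.2] J [ 0.1   0.68  1.7  -0.    0.76  1.67] F [-0.7  0.6 -1.2]
```

apply_moves(increments=[[1, 1.5, 0, 0, 0], [1, 1, 0, 0, 0], [1, 0, 0, 0, 0], [1, 0, 0, 0, 0]])

```text
t: 21.55
eef_pos: [611.2, 126.7, 62.7]
tcp_rot: [-1.074, 1.571, -2.644]
ft_force: [-0.7, 0.3, -2.0]
opening: 0.415
```

apply_moves(increments=[[1, 0.8, 0, 0, 0], [1, 0, 0, 0, 0], [1, 0, 0, 0, 0]])

```text
t: 21.85
eef_pos: [611.4, 126.8, 62.4]
tcp_rot: [1.511, 1.57, -0.058]
ft_force: [-1.2, 0.2, 4.8]
opening: 0.415
```

apply_moves(increments=[[1, 0.7, 0, 0, 0], [1, 0, 0, 0, 0], [1, 0, 0, 0, 0]])

```text
t: 22.15
eef_pos: [611.5, 126.8, 62.3]
tcp_rot: [1.54, 1.57, -0.03]
ft_force: [-3.3, -0.2, 10.5]
opening: 0.417
```

It made contact at 62.4, as expected. I release, lift and back off to check.

apply_moves(increments=[[1, -1, 0, 0, 0], [0.3, 0, 0, 0, 0], [0, 0, 0, 0, 0], [0, 0, 0, 0, 0], [0, 0, 0, 0, 0], [0, 0, 0, 0, 0], [0, 0, 0, 0, 0], [0, -8, 0, 0, 0], [0, -25, 0, 0, 0], [0, -40, 0, 0, 0]])

```text
t: 23.15
eef_pos: [610.3, 126.6, 134.7]
tcp_rot: [-1.453, 1.567, -3.023]
ft_force: [0.6, 0.3, 0.8]
opening: 0.997
```

apply_moves(increments=[[0, -40, 0, 10, 0], [0, -40, -15, 30, 0], [0, -20, -25, 35, 0], [0, 0, -30, 30, 0], [0, 0, -30, 10, 0], [0, 0, 0, 0, 0], [0, 0, 0, 0, 0]])

```text
t: 23.85
eef_pos: [512.2, 12.7, 234.6]
tcp_rot: [1.457, 1.569, -0.114]
ft_force: [1.0, 0.1, 0.3]
opening: 0.999
```

```bash
python3 - <<'E'
from h import *
c=cam('wrist','w8.png');a=cam('scene','s1.png');b=cam('side','d1.png')
A=cv2.resize(cv2.imread('pics/s1.png')[100:290,90:450],(720,380),interpolation=cv2.INTER_CUBIC)
B=cv2.resize(cv2.imread('pics/d1.png')[120:310,50:350],(400,253),interpolation=cv2.INTER_CUBIC)
cv2.imwrite('pics/s1c.png',A);cv2.imwrite('pics/d1c.png',cv2.resize(cv2.imread('pics/d1.png')[120:320,50:350],(750,500)))
print(status.state()['eef_pos'])
E
```

```text
[512.81033783  13.27810848 233.69991904]
```

View pics/s1c.png

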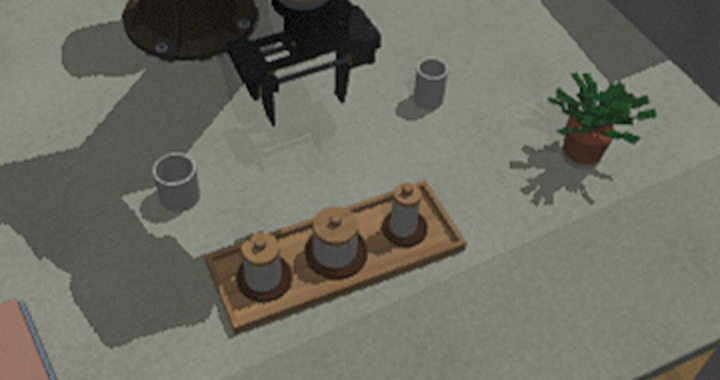

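View pics/w8.png

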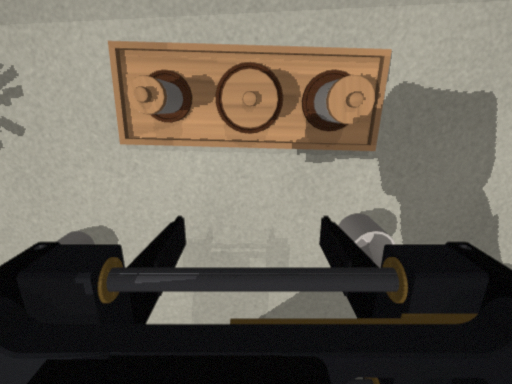

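View pics/d1c.png

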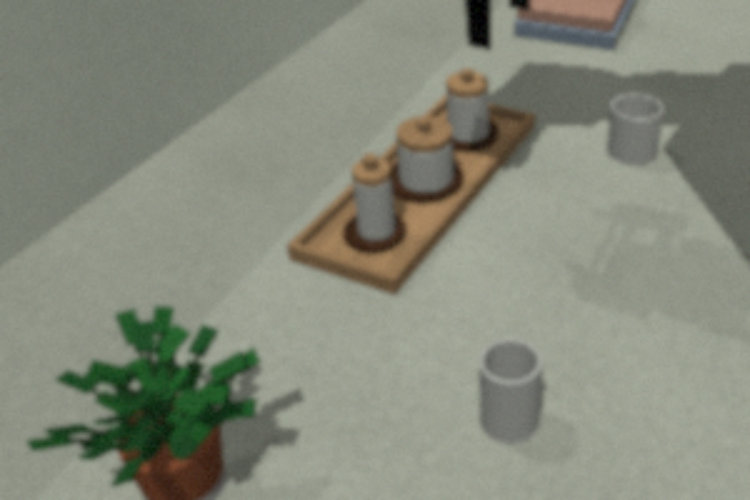

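Pictures 11–13: all three canisters stand upright within the rims of their own coasters. In the wrist view the small one is at (168,97), the large at (250,98) and the medium at (330,100). The pots and plant are in place and the gripper is clear, so I hand the job in.

```bash
python3 -c "
from h import *
print(env.job_done())"
```

```text
the job is handed in; nothing more can be done
None
```

All three lidded canisters are on the tray, each standing upright inside the rim of the coaster of its own size. I placed the large one first, then the medium, then the small, and handed the job in at about 24 s of the 106 s allowed.

- **Set-down:** I lowered each canister slowly until it touched. All three made contact at the height I expected (TCP z 51.4, 56.4 and 62.4 mm). The last press on contact read 10–13 N, and I eased off before opening the gripper.
- **Final pictures:** The scene, side and wrist views show all three upright and inside their rims. The open pots and the plant are standing where they were, and the gripper is clear, about 100 mm from the tray.
- **Checks that disagreed:**
    - My first colour mask for the coasters found only part of one. I measured them with circle fits and the tray corners instead.
    - The TCP moved about 4 mm sideways while gripping the large canister, but the canister was still centred in the jaws.
- **Not checked:** After release I judged the fit in the coasters by eye from the pictures, without measuring it.

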